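# Register the inked block and lock it with the cam

## Task

Register the inked printing block on its plywood board, by pushing only. Push the block back flat against the long aluminium fence, slide it along the fence past the brass cam until it is also hard against the end stop at the left, then push the red-knobbed lever round, anticlockwise seen from above, as far as it goes, so that the cam clamps the block in the corner. Pick nothing up, and leave all the other things where they lie.

Things in the scene. Friction and masses are not known exactly. Their poses are not given: they have to be found in the camera images.
- register_board: the register board: plywood bed, 250 (its x) by 360 (its y) by 12 mm thick, fixed to the worktop. Origin: centre of its underside; x points away from the robot to the fence, y to the left along the fence, z up. A block that is home in the corner has its origin at x = +42, y = +67.5, z = +12 mm on the board, its axes along the board's.
- corner (a point): the point on the bed's top where the inner faces of fence and end stop meet: x = +103, y = +140 mm on the board, axes as the board's. Both are aluminium bars, 14 mm high above the bed. The fence runs from here to the right, along -y, for 318 mm; the end stop runs from here towards the robot, along -x, for 90 mm.
- print_block: the printing block: a dark purple inked plate mounted on plywood, 122 mm (its x) by 145 mm (its y) by 23 mm thick, 0.25 to 0.5 kg. Origin: centre of its underside; x and y along its edges, z up. At the start it lies loose on the bed, right of the cam and short of the fence, up to 12 degrees askew. It slides with some friction and can be pushed by any edge.
- cam_lever (a joint): angle of the lever, rad: 0 to 0.3 at the start (open: the cam leaves 5 to 6 mm before a seated block), 1.75 fully round, at its stop. Grows anticlockwise from above; stays where it is left. The cam bears on a seated block from about 1.35 on, dead centre at 1.71. At value q the handle points 125 degrees + q from the board's x axis towards its y axis.
- pivot (a point): the axis of the cam lever, at the bed's top: x = -44.6, y = +105 mm on the board. The steel hub is 24 mm across and 29 mm high above the bed. The handle is a steel bar 9 mm thick from hub to knob, its middle 20 to 24 mm above the bed; about 5 to 10 N at 60 mm from the pivot locks it.
- knob (a point): the centre of the lever's red ball knob, 22 mm across, 86 mm from the pivot and 24 mm above the bed. Open, the lever points to the left and towards the robot; locked, to the right and towards the robot.
- cam: the cam with its lever, in one piece: under the hub a brass eccentric disc 40 mm across, 2 to 15 mm above the bed. Origin: on the lever's axis at the bed's top.
- baren: printing baren: black disc 100 mm across with a wooden bridge handle, 40 mm high; to be left alone. Origin: centre of its underside
- brayer_small: small ink roller with a turned wooden handle, 161x136 mm, 64 mm high; to be left alone. Origin: centre of its underside
- ink_tin_0: ink tin with a grey lid, 71 mm across, 53 mm high; to be left alone. Origin: centre of its underside
- ink_tin_1: ink tin with a black lid and red and yellow splashes, 70 mm across, 61 mm high; to be left alone. Origin: centre of its underside
- ink_tube_d: crumpled aluminium ink tube, 144x48 mm, 33 mm high; to be left alone. Origin: centre of its underside
- gouge_0: lino gouge with an orange-brown wooden handle, 108 mm long, 19 mm high; to be left alone. Origin: centre of its underside
- gouge_2: lino gouge with a blue handle, 108 mm long, 19 mm high; to be left alone. Origin: centre of its underside
- marker: white marker pen with a blue cap, 135 mm long, 16 mm high; to be left alone. Origin: centre of its underside

How it is judged:
By the outcome, as a careful person would: the job done as asked, in the order asked, and still so for the second after the job is handed in, with the robot touching nothing.
It also fails if it takes over 70 s, if anything falls off the work surface, if the arm or the gripper's body presses on something with over 40 N, if the wrist force passes 120 N, or if a joint passes its speed limit or range.

## Robot

A 7-joint arm with a two-finger parallel gripper is mounted at the origin on a cart in front of the work surface, level with it; the furniture and walls round the work are solid. World frame = base frame: x ahead of the robot, y to its left, z up, the work surface at z = 0. Lengths are in mm, angles in degrees, forces in N, time in s.
With the tool pointing down it reaches from about 425 to 925 mm from the base axis. Payload 6.8 kg.
Tool frame: the origin (TCP) lies midway between the tips of the shut fingers; the grasp point (between the pads) lies bot.hold_point_z behind it (bot.hold_point_z is the distance from the TCP to the grasp point, in mm); z points along the fingers, y is the direction in which the jaws open and shut (so a half turn about z gives the same grasp; the last joint's range is limited). The gripper opens to 88 mm and grips with 3 to 60 N. Pads are 20 mm wide; open, the fingers measure 115 mm over their backs; the gripper's body (75 mm by 178 mm) begins 61 mm behind the grasp point.
Start: joints at [-80.506, 27.33, 1.283, 89.118, -0.659, 63.558, -4.761], TCP at [182.51, 649.875, 222.664] pointing down, gripper open.
Joint ranges: [-169.35, 169.35], [-19.33, 120.38], [-80.79, 83.38], [13.8, 139.57], [-78.32, 258.32], [9.67, 109.79], [-169.56, 169.56]. Speed limits (degrees/s): [136.94, 136.94, 180, 180, 180, 180, 180].

## Interface

Orientations are given as [roll, pitch, yaw] about the fixed x, y, z axes, in that order (R = Rz(yaw) Ry(pitch) Rx(roll)).
In Python, from cell import bot gives the robot as it stands. The module is installed in compiled form; this text tells all that it offers.
- The arm moves only by the tool servo_tool, never from a script. Its argument "deltas" is a list of rows, each a list of 7 numbers: the turn, a rotation vector about the tool's x, y, z in units of 8 degrees (1.0 is 8 degrees), then the shift along the tool's x, y, z in units of 25 mm (1.0 is 25 mm), then the opening, from -1 (shut) to 1 (fully open). A call has exactly 8 rows; each row shifts and turns the commanded pose from where the row before left it, along the tool's axes as they then stand; what a row does not reach is not made up. A row lasts 1/8 s, in which the tool goes at most 62.5 mm and 10.7 degrees, less where a joint would pass 70% of its speed; a pose out of reach is approached as far as the arm can. A call is refused whole if a number of a shift passes 1 or a number of a turn 1, either way. A call with a gripper value outside its range is refused whole. The fingers move at their own pace and stop on an object; "squeeze" is the grip in N (left out, the last holds). Time passes only in rows, so rows that do not move let the fingers close, or fill a call up. It gives the time, the measured TCP pose, the force and the opening at its end, in the units of the state.
- bot.sense(): the state, without advancing time (a new reading comes with each control period).
- bot.read_camera(name): name is "scene" or "top" or "wrist"; returns the picture (480x640x3 uint8, blue, green, red); there is no depth.
- bot.camera_model(name): a dict with "K" (3x3 intrinsics, pixels), "xyz" and "orientation" of the camera in the world. Camera axes: x right, y up, looking along -z (the intrinsics and any distortion apply to the point x, -y, -z); pixel columns grow to the right and rows downward; lengths in mm; the calibration is good to about 2 mm. A picture is of the moment at which its call begins: read the wrist's pose just before it. camera_model takes no time and is no camera call; for the wrist camera it gives the pose at the moment of the call.
- bot.job_done(): hands the job in, once; it reports no verdict.
The state is a dict: "clock": time; "joint_positions": joint angles; "dq": joint speeds; "effort": joint torques, N m; "tool_pos": TCP position; "ee_rot": TCP orientation; "force": force on the tool from outside, world axes, zero at the start; "wrist_torque": the same for the moment, N m; "finger_gap": opening from 0.0 (shut) to 1.0 (fully open).
Only numpy, scipy, OpenCV 4.12 (cv2) and the standard library are available. Lean on these libraries where they do the work, as an engineer would, in place of code of your own. Each camera call takes 0.05 s, during which the arm holds its last target. There are 200 camera calls.

## Working session

There is one attempt and no reset: what is moved stays moved. The work goes in short steps, Python scripts to look and compute and a tool call to move; the robot and the scene stay as the last step left them, time stands still between calls to the robot, and variables do not carry over. Pictures are saved under pics/ and viewed, about 8 in all and at most 12, crops included, and the job is handed in when it is done.

Besides the shell and the picture viewer there is one more tool, called as a command line: name --pt "numbers of a row" for each row, then --argument value for the rest. servo_tool: Moves the arm, as the interface text tells. Its arguments: {"type":"object","properties":{"deltas":{"type":"array"},"squeeze":{"type":"number"}},"required":["deltas"]}

```bash
mkdir -p pics; cat > h.py <<'E'
from cell import bot
import numpy as np, cv2
from scipy.spatial.transform import Rotation as R
def cam(n): 
    m=bot.camera_model(n); return m
def proj(m,P):
    r=R.from_euler('xyz',m['orientation'],degrees=True).as_matrix()
    p=(np.atleast_2d(P)-m['xyz'])@r; p=p*[1,-1,-1]; q=p@np.array(m['K']).T
    return q[:,:2]/q[:,2:]
def back(m,uv,z):
    r=R.from_euler('xyz',m['orientation'],degrees=True).as_matrix()
    uv=np.atleast_2d(uv); d=np.c_[uv,np.ones(len(uv))]@np.linalg.inv(m['K']).T*[1,-1,-1]@r.T
    o=np.array(m['xyz']); return o+d*((z-o[2])/d[:,2])[:,None]
E
python3 - <<'E'
from h import *
s=bot.sense(); print(s['clock'],s['tool_pos'],s['ee_rot'],s['force'],bot.hold_point_z)
for n in('top','scene'):
    print(n,cam(n)); cv2.imwrite(f'pics/{n}0.png',bot.read_camera(n))
E
```

```text
0.0 [182.3738784  649.2700064  221.67864352] [-1.79895188e+02  1.02723079e-02  1.64315246e+02] [ 0.95034261 -0.86762398 -0.09348863] 18.700000000000003
top {'K': array([[477.14994211,   0.        , 329.00493579],
       [  0.        , 477.14994211, 237.09466392],
       [  0.        ,   0.        ,   1.        ]]), 'xyz': array([ 267.27324517,  -14.04990603, 1246.00697928]), 'orientation': array([ 12.02947764,   0.18859981, -87.60281796])}
scene {'K': array([[591.41837425,   0.        , 317.38926987],
       [  0.        , 591.41837425, 240.90083166],
       [  0.        ,   0.        ,   1.        ]]), 'xyz': array([-547.13632354,  713.56594008,  662.57456636]), 'orientation': array([  64.91089207,    0.68267465, -125.48800088])}
```

View pics/top0.png

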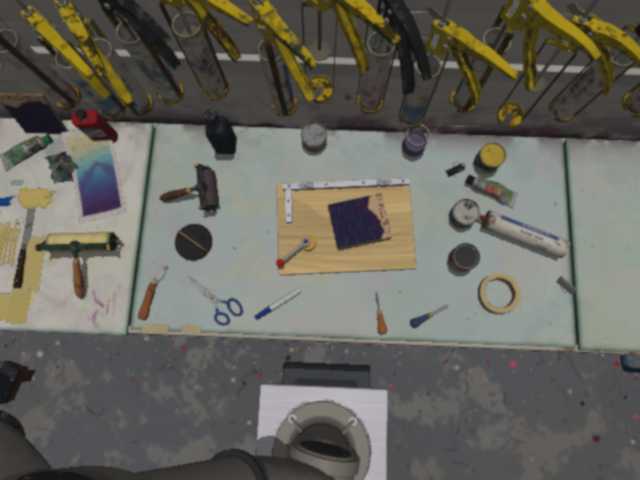

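View pics/scene0.png

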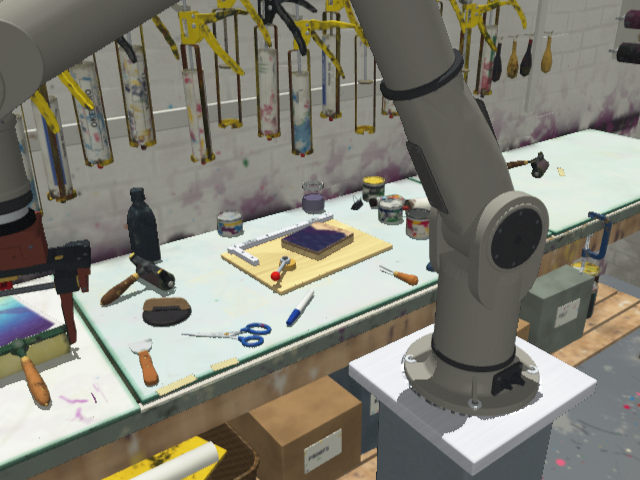

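The top view shows the board at about (277–415, 180–275), with the block at (330–390, 193–250), the knob at (281,263) and the hub at (309,243). I'll enlarge that area.

```bash
python3 - <<'E'
from h import *
i=cv2.imread('pics/top0.png')[170:285,265:425]
cv2.imwrite('pics/c0.png',cv2.resize(i,None,fx=5,fy=5,interpolation=cv2.INTER_CUBIC))
E
```

```text
(no output)
```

View pics/c0.png

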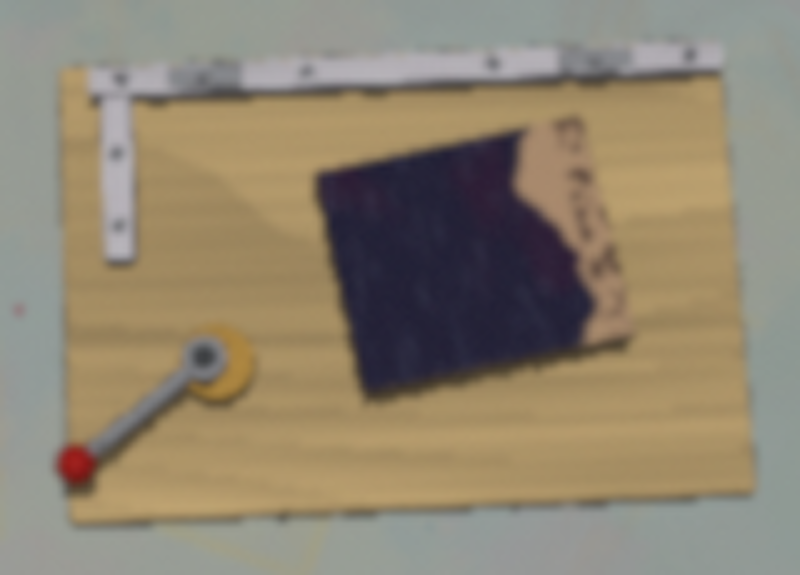

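```bash
cat > fit.py <<'E'
from h import *
from scipy.optimize import least_squares
m=cam('top')
def px(c): return np.array(c,float)/5+[265,170]-0.4
def world(p,q):  # p: x,y,yaw deg
    c,s=np.cos(np.radians(p[2])),np.sin(np.radians(p[2])); q=np.atleast_2d(q)
    return np.c_[p[0]+c*q[:,0]-s*q[:,1],p[1]+s*q[:,0]+c*q[:,1],q[:,2]]
def fit(obj,uv,x0):
    r=least_squares(lambda p:(proj(m,world(p,obj))-uv).ravel(),x0); return r.x,r.fun.round(1)
E
python3 - <<'E'
from fit import *
bo=[[125,180,12],[-125,180,12],[-125,-180,12],[117,140,26],[103,140,26]][:3]+[[13,140,26],[-44.6,105,41]]
b,r=fit(np.array(bo,float),px([[60,68],[71,521],[755,493],[133,263],[204,357]]),[560,60,0]); print(b,r)
k,r2=fit(np.array([[61,72.5,35],[61,-72.5,35],[-61,-72.5,35],[-61,72.5,35]]),px([[316,175],[580,118],[632,336],[368,392]]),[560,0,0]); print(k,r2)
np.save('b.npy',b)
i=R.from_euler('z',b[2],degrees=True).as_matrix()[:2,:2]
print('block on board',(k[:2]-b[:2])@i,k[2]-b[2])
kn=back(m,px([75,465]),36)[0]; d=(kn[:2]-b[:2])@i; v=d-[-44.6,105]; print('knob',kn,d,np.hypot(*v),np.degrees(np.arctan2(v[1],v[0]))-125)
for n,q in dict(corner=[103,140,12],pivot=[-44.6,105,12],home=[42,67.5,12]).items(): print(n,world(b,q))
E
```

```text
[564.66913193 -39.60541575   4.98097467] [-0.5 -0.1 -0.6  0.9  0.7  0.2  0.4 -1.  -0.  -0.1]
[572.79201816 -76.82357339  14.7530084 ] [-0.5 -0.4  0.3 -0.4  1.   0.1 -0.8  0.7]
block on board [  4.86074628 -37.78287555] 9.772033732990934
knob [452.6978595  124.51154854  36.        ] [-97.29897558 173.21909008] 86.20340061869197 2.6859434125081094
corner [[655.12466848 108.80885549  12.        ]]
pivot [[511.12094067  61.1256679   12.        ]]
home [[600.64983852  31.28632392  12.        ]]
```

servo_tool --pt "0 0 -0.86 0 0 0 1" --pt "0 0 -0.86 0 0 0 1" --pt "0 0 -0.86 0 0 0 1" --pt "0 0 0 -0.77 -1 0 1" --pt "0 0 0 -0.77 -1 0 1" --pt "0 0 0 -0.77 -1 0 1" --pt "0 0 0 -0.77 -1 0 1" --pt "0 0 0 -0.77 -1 0 1"

```text
clock: 1.1
tool_pos: [289.7, 532.6, 222.2]
ee_rot: [-180.0, -0.0, -175.0]
force: [-0.1, 0.7, 0.7]
finger_gap: 1.001
```

servo_tool --pt "0 0 0 -0.77 -1 0 1" --pt "0 0 0 -0.77 -1 0 1" --pt "0 0 0 -0.77 -1 0 1" --pt "0 0 0 -0.77 -1 0 1" --pt "0 0 0 -0.77 -1 0 1" --pt "0 0 0 -0.77 -1 0 1" --pt "0 0 0 -0.77 -1 0 1" --pt "0 0 0 0 -1 0 1"

```text
clock: 2.1
tool_pos: [441.6, 344.5, 222.2]
ee_rot: [-180.0, -0.0, -175.1]
force: [0.3, 0.1, 0.1]
finger_gap: 1.001
```

servo_tool --pt "0 0 0 0 -1 0 1" --pt "0 0 0 0 -1 0 1" --pt "0 0 0 0 -1 0 1" --pt "0 0 0 0 -1 0 1" --pt "0 0 0 0 -1 0 1" --pt "0 0 0 0 -1 0 1" --pt "0 0 0 0 -1 0 1" --pt "0 0 0 0 -1 0 1"

```text
clock: 3.1
tool_pos: [456.9, 145.8, 222.6]
ee_rot: [180.0, -0.0, -175.0]
force: [-0.2, 0.5, -0.1]
finger_gap: 0.999
```

servo_tool --pt "0 0 0 0 -1 0 1" --pt "0 0 0 0 -1 0 1" --pt "0 0 0 0 -1 0 1" --pt "0 0 0 0 -1 0 1" --pt "0 0 0 0 -1 0 1" --pt "0 0 0 0 -1 0 1" --pt "0 0 0 0 -1 0 1" --pt "0 0 0 0 -0.8 0 1"

```text
clock: 4.1
tool_pos: [473.7, -48.3, 222.6]
ee_rot: [180.0, -0.0, -175.0]
force: [0.1, 0.1, -0.6]
finger_gap: 1.001
```

```bash
python3 - <<'E'
from h import *
m=bot.camera_model('wrist'); im=bot.read_camera('wrist'); print(bot.sense()['tool_pos'],m)
cv2.imwrite('pics/w1.png',im)
import pickle; pickle.dump(m,open('w1.pkl','wb'))
E
```

```text
[473.73937304 -50.86202396 222.69542626] {'K': array([[339.2095395 ,   0.        , 318.47701174],
       [  0.        , 339.2095395 , 237.64942448],
       [  0.        ,   0.        ,   1.        ]]), 'xyz': array([403.58080947, -53.41001573, 383.73696976]), 'orientation': array([-1.50622518e+01, -2.38595981e-03,  9.50149635e+01])}
```

View pics/w1.png

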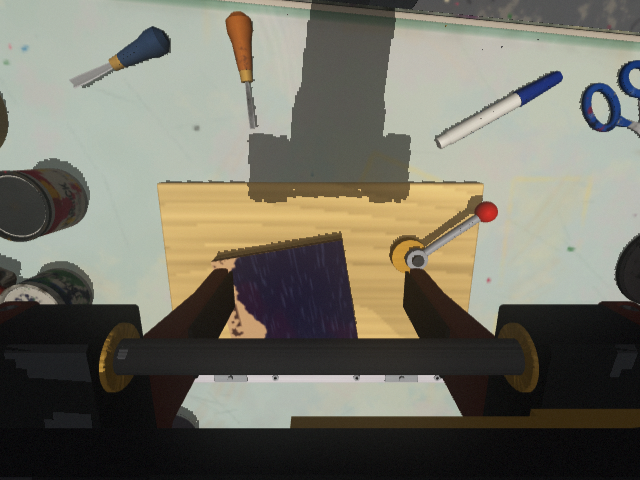

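The wrist view shows the board's near corners at (158,182) and (484,183), the hub at (417,261), the knob at (486,212) and the block's near-left corner at (343,241). I'll compare these with the first fit.

```bash
python3 - <<'E'
from fit import *
import pickle; w=pickle.load(open('w1.pkl','rb')); b=np.load('b.npy')
print(proj(w,world(b,[[-125,-180,12],[-125,180,12],[-44.6,105,41]])).round(1))
k=[572.8,-76.8,14.75]; print(proj(w,world(k,[[-61,72.5,35],[-61,-72.5,35]])).round(1))
P=back(w,[[158,182],[484,183]],12); print(P, np.degrees(np.arctan2(*(P[1]-P[0])[:2])), back(w,[417,261],41),world(b,[-44.6,105,41]))
E
```

```text
[[152.5 181.2]
 [483.9 181.4]
 [416.7 260.2]]
[[340.1 237.9]
 [207.9 259.8]]
[[ 456.08505475 -223.87573027   12.        ]
 [ 426.17534175  129.32674912   12.        ]] -4.840344184084081 [[511.96243044  61.55503694  41.        ]] [[511.12094067  61.1256679   41.        ]]
```

servo_tool --pt "0 0 0 0.14 -0.65 1 1" --pt "0 0 0 0 -0.6 1 1" --pt "0 0 0 0 0 1 1" --pt "0 0 0 0 0 1 1" --pt "0 0 0 0 0 1 1" --pt "0 0 0 0 0 1 1" --pt "0 0 0 0 0 1 1" --pt "0 0 0 0 0 0.9 1"

```text
clock: 5.15
tool_pos: [473.3, -77.9, 24.5]
ee_rot: [180.0, -0.0, -175.0]
force: [0.7, -0.3, -0.5]
finger_gap: 1.002
```

servo_tool --pt "0 0 0 0 0 0.1 1" --pt "0 0 0 -0.3 0 0 1" --pt "0 0 0 -0.3 0 0 1" --pt "0 0 0 -0.3 0 0 1" --pt "0 0 0 -0.3 0 0 1" --pt "0 0 0 -0.3 0 0 1" --pt "0 0 0 -0.3 0 0 1" --pt "0 0 0 -0.3 0 0 1"

```text
clock: 6.15
tool_pos: [526.3, -74.8, 22.5]
ee_rot: [-180.0, -0.1, -175.1]
force: [-5.8, 0.1, 3.7]
finger_gap: 0.998
```

servo_tool --pt "0 0 0 -0.2 0 0 1" --pt "0 0 0 -0.1 0 0 1" --pt "0 0 0 -0.08 0 0 1" --pt "0 0 0 -0.04 0 0 1" --pt "0 0 0 -0.04 0 0 1" --pt "0 0 0 0 0 0 1" --pt "0 0 0 0 0 0 1" --pt "0 0 0 0 0 0 1"

```text
clock: 7.15
tool_pos: [538.1, -73.5, 22.8]
ee_rot: [-180.0, 0.0, -175.0]
force: [-1.2, -0.8, -1.0]
finger_gap: 0.995
```

servo_tool --pt "0 0 0 -0.06 0 0 1" --pt "0 0 0 -0.06 0 0 1" --pt "0 0 0 -0.04 0 0 1" --pt "0 0 0 -0.04 0 0 1" --pt "0 0 0 0 0 0 1" --pt "0 0 0 0 0 0 1" --pt "0 0 0 0 0 0 1" --pt "0 0 0 0 0 0 1"

```text
clock: 8.15
tool_pos: [538.2, -73.4, 22.3]
ee_rot: [179.9, -0.5, -175.1]
force: [-13.3, -1.1, 11.2]
finger_gap: 0.999
```

servo_tool --pt "0 0 0 0.6 0 0 1" --pt "0 0 0 0.6 0 -0.4 1" --pt "0 0 0 0 0 -1 1" --pt "0 0 0 0 0 -1 1" --pt "0 0 0 0 -1 -1 0.2" --pt "0 0 0 -1 -1 0 0.2" --pt "0 0 0 -1 -1 0 0.2" --pt "0 0 0 -1 -1 0 0.2"

```text
clock: 9.15
tool_pos: [597.3, -169.3, 108.8]
ee_rot: [-180.0, 0.1, -175.0]
force: [0.0, 0.5, 0.4]
finger_gap: 0.612
```

servo_tool --pt "0 0 0 -0.7 -0.75 0 0.2" --pt "0 0 1 0 0 0 0.2" --pt "0 0 1 0 0 0 0.2" --pt "0 0 1 0 0 0 0.2" --pt "0 0 1 0 0 0 0.2" --pt "0 0 1 0 0 0 0.2" --pt "0 0 1 0 0 0 0.2" --pt "0 0 1 0 0 0 0.2"

```text
clock: 10.15
tool_pos: [615.4, -185.7, 108.6]
ee_rot: [179.9, 0.1, 128.7]
force: [0.7, 0.3, 0.1]
finger_gap: 0.599
```

servo_tool --pt "0 0 1 0 0 0 0.2" --pt "0 0 1 0 0 0 0.2" --pt "0 0 1 0 0 0 0.2" --pt "0 0 1 0 0 0 0.2" --pt "0 0 0.25 0 0 0 0.2" --pt "0 0 0 0 0 0 0.2" --pt "0 0 0 0 0 0 0.2" --pt "0 0 0 0 0 0 0.2"

```text
clock: 11.15
tool_pos: [615.2, -186.0, 107.7]
ee_rot: [180.0, -0.0, 95.0]
force: [-0.1, 0.2, 0.3]
finger_gap: 0.599
```

```bash
python3 - <<'E'
from h import *
import pickle
m=bot.camera_model('wrist'); im=bot.read_camera('wrist'); s=bot.sense();print(s['tool_pos'],s['ee_rot'],s['joint_positions'])
cv2.imwrite('pics/w2.png',im); pickle.dump(m,open('w2.pkl','wb'))
E
```

```text
[ 615.2543572  -185.95770323  107.7281561 ] [ 1.79988957e+02 -9.40527262e-03  9.49796712e+01] [-17.25967307  37.53529661  41.32650804 101.39548711 -30.37382501
  52.75638769  42.13472536]
```

View pics/w2.png

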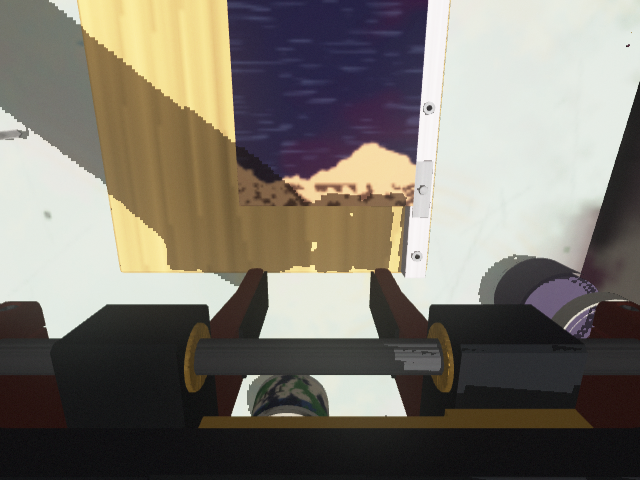

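The block lies flat along the fence. Its right edge runs from (240,206) to (410,206), square to the board.

```bash
python3 - <<'E'
from fit import *
import pickle; w=pickle.load(open('w2.pkl','rb')); b=np.load('b.npy')
i=R.from_euler('z',b[2],degrees=True).as_matrix()[:2,:2]
f=lambda uv,z:((back(w,uv,z)[:,:2]-b[:2])@i).round(1)
print(f([[240,206],[412,206],[229,5]],35), f([[121,271]],12), f([[404,276]],26))
t=[615.2,-186]; print((t-b[:2])@i)
E
```

```text
[[ -16.3 -118.6]
 [ 103.5 -118.4]
 [ -15.7    3.8]] [[-120.7 -175.5]] [[ 103.8 -174.1]]
[  37.62934047 -150.22907728]
```

servo_tool --pt "0 0 0 0 0 1 0.2" --pt "0 0 0 0 0 1 0.2" --pt "0 0 0 0 0 1 0.2" --pt "0 0 0 0 0 0.43 0.2" --pt "0 0 0 0 0 0 0.2" --pt "0 0 0 0.3 0 0 0.2" --pt "0 0 0 0.3 0 0 0.2" --pt "0 0 0 0.3 0 0 0.2"

```text
clock: 12.2
tool_pos: [613.8, -163.5, 22.6]
ee_rot: [179.9, 0.1, 95.0]
force: [1.0, -3.0, -0.2]
finger_gap: 0.601
```

servo_tool --pt "0 0 0 0.3 0 0 0.2" --pt "0 0 0 0.3 0 0 0.2" --pt "0 0 0 0.3 0 0 0.2" --pt "0 0 0 0.3 0 0 0.2" --pt "0 0 0 0.3 0 0 0.2" --pt "0 0 0 0.3 0 0 0.2" --pt "0 0 0 0.3 0 0 0.2" --pt "0 0 0 0.3 0 0 0.2"

```text
clock: 13.2
tool_pos: [608.6, -104.8, 22.6]
ee_rot: [179.9, 0.1, 94.9]
force: [0.5, -4.6, 4.6]
finger_gap: 0.602
```

servo_tool --pt "0 0 0 0.25 0 0 0.2" --pt "0 0 0 0.25 0 0 0.2" --pt "0 0 0 0.25 0 0 0.2" --pt "0 0 0 0.25 0 0 0.2" --pt "0 0 0 0.25 0 0 0.2" --pt "0 0 0 0.25 0 0 0.2" --pt "0 0 0 0.25 0 0 0.2" --pt "0 0 0 0 0 0 0.2"

```text
clock: 14.2
tool_pos: [604.8, -60.1, 22.3]
ee_rot: [179.9, 0.0, 94.9]
force: [1.2, -3.9, 3.6]
finger_gap: 0.602
```

servo_tool --pt "0 0 0 0.06 0 0 0.2" --pt "0 0 0 0.06 0 0 0.2" --pt "0 0 0 0.06 0 0 0.2" --pt "0 0 0 0.06 0 0 0.2" --pt "0 0 0 0.06 0 0 0.2" --pt "0 0 0 0.06 0 0 0.2" --pt "0 0 0 0 0 0 0.2" --pt "0 0 0 0 0 0 0.2"

```text
clock: 15.2
tool_pos: [603.9, -52.2, 22.3]
ee_rot: [180.0, 0.1, 94.9]
force: [-0.4, -5.3, 4.2]
finger_gap: 0.595
```

servo_tool --pt "0 0 0 0.06 0 0 0.2" --pt "0 0 0 0.06 0 0 0.2" --pt "0 0 0 0.04 0 0 0.2" --pt "0 0 0 0.04 0 0 0.2" --pt "0 0 0 0 0 0 0.2" --pt "0 0 0 0 0 0 0.2" --pt "0 0 0 0 0 0 0.2" --pt "0 0 0 0 0 0 0.2"

```text
clock: 16.2
tool_pos: [603.7, -51.6, 22.4]
ee_rot: [179.9, 0.4, 94.8]
force: [2.2, -13.5, 0.3]
finger_gap: 0.6
```

servo_tool --pt "0 0 0 -0.5 0 0 0.2" --pt "0 0 0 -0.5 0 -0.5 0.2" --pt "0 0 0 0 0 -1 0.2" --pt "0 0 0 0 0 -1 -1" --pt "0 0 0 0 0 -1 -1" --pt "0 0 0 0.3 -0.5 -1 -1" --pt "0 0 0 1 -1 -0.5 -1" --pt "0 0 0 0 0 0 -1"

```text
clock: 17.2
tool_pos: [564.1, -39.7, 147.9]
ee_rot: [180.0, -0.2, 95.1]
force: [-0.2, -0.6, 0.1]
finger_gap: 0.068
```

```bash
python3 - <<'E'
from h import *
import pickle
m=bot.camera_model('wrist'); im=bot.read_camera('wrist'); s=bot.sense();print(s['tool_pos'],s['ee_rot'],s['finger_gap'],s['force'])
cv2.imwrite('pics/w3.png',im); pickle.dump(m,open('w3.pkl','wb'))
E
```

```text
[564.92380668 -40.60719815 147.58969894] [ 1.79968398e+02 -1.13404142e-01  9.50626020e+01] 0.02874322751715581 [ 0.89629135 -0.38708708 -0.27761826]
```

View pics/w3.png

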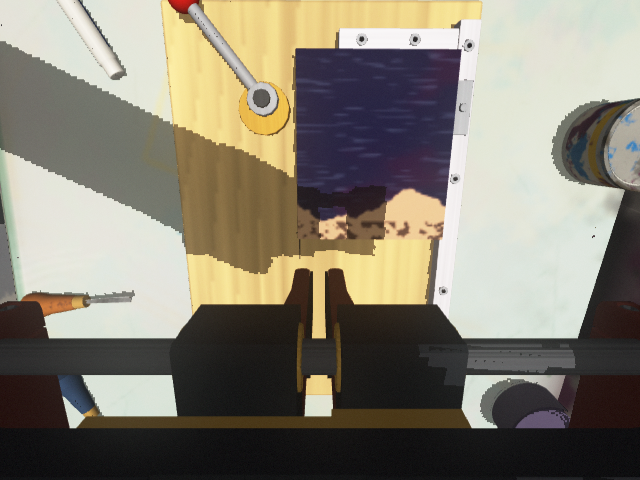

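The block looks flush with both the fence and the end stop: its top corners are at (296,50), (462,48), (447,238) and (299,238). I'll compare that with the predicted home position.

```bash
python3 - <<'E'
from fit import *
import pickle; w=pickle.load(open('w3.pkl','rb')); b=np.load('b.npy')
i=R.from_euler('z',b[2],degrees=True).as_matrix()[:2,:2]
f=lambda uv,z:((back(w,uv,z)[:,:2]-b[:2])@i).round(1)
print('block',f([[296,50],[462,48],[447,238],[299,238]],35))
print('fence outer corner / stop end (117,154)(13,~147)',f([[481,21],[340,40]],26)); print('hub',f([[262,98]],41),'knob',f([[182,-1]],36))
E
```

```text
block [[-16.7 139.9]
 [104.2 141.5]
 [107.7  -1.7]
 [-16.2  -2. ]]
fence outer corner / stop end (117,154)(13,~147) [[119.7 161.8]
 [ 15.8 149. ]]
hub [[-41.9 106.4]] knob [[-96.2 171.7]]
```

servo_tool --pt "0 0 0 1 -0.5 0 -1" --pt "0 0 0 1 -0.5 0 -1" --pt "0 0 0 1 -0.5 0 -1" --pt "0 0 0 1 0 0 -1" --pt "0 0 0 1 0 0 -1" --pt "0 0 0 1 0 0 -1" --pt "0 0 0 0.9 0 0 -1" --pt "0 0 0 0 0 1 -1"

```text
clock: 18.25
tool_pos: [514.7, 129.1, 122.5]
ee_rot: [179.8, -0.1, 95.1]
force: [-0.2, -0.0, -0.3]
finger_gap: 0.006
```

servo_tool --pt "0 0 0 0 0 1 -1" --pt "0 0 0 0 0 1 -1" --pt "0 0 0 0 0 1 -1" --pt "0 0 0 0 0 1 -1" --pt "0 0 0 0 0 0 -1" --pt "0 0 0 0 0 0 -1" --pt "0 0 0 0 0 0 -1" --pt "0 0 0 0 0 0 -1"

```text
clock: 19.25
tool_pos: [513.4, 126.9, 22.6]
ee_rot: [179.9, -0.0, 95.0]
force: [0.2, -0.1, 0.3]
finger_gap: 0.007
```

```bash
python3 - <<'E'
from fit import *
b=np.load('b.npy'); i=R.from_euler('z',b[2],degrees=True).as_matrix()[:2,:2]
s=bot.sense(); p=(s['tool_pos'][:2]-b[:2])@i; print(p,s['tool_pos'],s['force'])
for a in range(110,230,12):
    q=np.array([-44.6,105])+64.6*np.array([np.cos(np.radians(a)),np.sin(np.radians(a))]); d=(q-p)/25; print(a,q.round(),'tool x,y',d[::-1].round(2)); p=q
E
```

```text
[-36.66230363 170.3670604 ] [513.35316945 126.93506513  22.60275063] [ 0.22018071 -0.1030499   0.32844625]
110 [-67. 166.] tool x,y [-0.19 -1.2 ]
122 [-79. 160.] tool x,y [-0.24 -0.49]
134 [-89. 151.] tool x,y [-0.33 -0.43]
146 [-98. 141.] tool x,y [-0.41 -0.35]
158 [-104.  129.] tool x,y [-0.48 -0.25]
170 [-108.  116.] tool x,y [-0.52 -0.15]
182 [-109.  103.] tool x,y [-0.54 -0.04]
194 [-107.   89.] tool x,y [-0.53  0.08]
206 [-103.   77.] tool x,y [-0.51  0.18]
218 [-96.  65.] tool x,y [-0.46  0.29]
```

servo_tool --pt "0 0 0 -0.1 -0.6 0 -1" --pt "0 0 0 -0.1 -0.6 0 -1" --pt "0 0 0 -0.12 -0.25 0 -1" --pt "0 0 0 -0.12 -0.24 0 -1" --pt "0 0 0 -0.16 -0.22 0 -1" --pt "0 0 0 -0.17 -0.21 0 -1" --pt "0 0 0 -0.2 -0.18 0 -1" --pt "0 0 0 -0.21 -0.17 0 -1"

```text
clock: 20.25
tool_pos: [453.6, 91.6, 21.9]
ee_rot: [-180.0, -0.0, 94.9]
force: [0.4, 0.4, 0.1]
finger_gap: 0.004
```

servo_tool --pt "0 0 0 -0.24 -0.13 0 -1" --pt "0 0 0 -0.24 -0.12 0 -1" --pt "0 0 0 -0.26 -0.08 0 -1" --pt "0 0 0 -0.26 -0.07 0 -1" --pt "0 0 0 -0.27 -0.03 0 -1" --pt "0 0 0 -0.27 -0.01 0 -1" --pt "0 0 0 -0.26 0.03 0 -1" --pt "0 0 0 -0.27 0.05 0 -1"

```text
clock: 21.25
tool_pos: [449.7, 40.9, 21.9]
ee_rot: [-180.0, -0.1, 95.0]
force: [-0.2, 9.3, 0.2]
finger_gap: 0.005
```

servo_tool --pt "0 0 0 -0.17 0.05 0 -1" --pt "0 0 0 -0.17 0.06 0 -1" --pt "0 0 0 -0.17 0.07 0 -1" --pt "0 0 0 -0.1 0.05 0 -1" --pt "0 0 0 -0.1 0.05 0 -1" --pt "0 0 0 0 0 0 -1" --pt "0 0 0 0 0 0 -1" --pt "0 0 0 0 0 0 -1"

```text
clock: 22.25
tool_pos: [456.5, 24.9, 21.6]
ee_rot: [-179.8, -0.2, 95.1]
force: [-2.1, 9.8, 3.5]
finger_gap: 0.004
```

servo_tool --pt "0 0 0 -0.08 0.04 0 -1" --pt "0 0 0 -0.08 0.04 0 -1" --pt "0 0 0 -0.08 0.04 0 -1" --pt "0 0 0 0 0 0 -1" --pt "0 0 0 0 0 0 -1" --pt "0 0 0 0 0 0 -1" --pt "0 0 0 0 0 0 -1" --pt "0 0 0 0 0 0 -1"

```text
clock: 23.25
tool_pos: [456.9, 22.1, 21.0]
ee_rot: [-179.5, -0.5, 95.2]
force: [-8.7, 17.8, 6.3]
finger_gap: 0.009
```

servo_tool --pt "0 0 0 -0.08 0.04 0 -1" --pt "0 0 0 -0.08 0.04 0 -1" --pt "0 0 0 -0.04 0.02 0 -1" --pt "0 0 0 0 0 0 -1" --pt "0 0 0 0 0 0 -1" --pt "0 0 0 0 0 0 -1" --pt "0 0 0 0 0 0 -1" --pt "0 0 0 0 0 0 -1"

```text
clock: 24.25
tool_pos: [457.3, 21.5, 20.7]
ee_rot: [-179.1, -0.8, 95.4]
force: [-14.9, 30.2, 14.0]
finger_gap: 0.002
```

servo_tool --pt "0 0 0 0.6 -0.3 0 -1" --pt "0 0 0 0.6 -0.3 0 -1" --pt "0 0 0 0 0 -1 -1" --pt "0 0 0 0 0 -1 -1" --pt "0 0 0 0 0 -1 -1" --pt "0 0 0 0 0 -1 -1" --pt "0 0 0 -0.8 0.9 -1 -1" --pt "0 0 0 -1 1 -1 -1"

```text
clock: 25.25
tool_pos: [497.7, -0.9, 172.5]
ee_rot: [-179.9, 0.0, 95.0]
force: [0.2, -0.3, 1.1]
finger_gap: 0.007
```

servo_tool --pt "0 0 0 -1 1 -0.8 -1" --pt "0 0 0 -1 1 -0.8 -1" --pt "0 0 0 -0.5 0.5 0 -1" --pt "0 0 0 0 0 0 -1" --pt "0 0 0 0 0 0 -1" --pt "0 0 0 0 0 0 -1" --pt "0 0 0 0 0 0 -1" --pt "0 0 0 0 0 0 -1"

```text
clock: 26.25
tool_pos: [565.5, -56.6, 211.9]
ee_rot: [-180.0, -0.0, 95.0]
force: [-0.7, 0.4, -0.0]
finger_gap: 0.003
```

```bash
python3 - <<'E'
from h import *
import pickle
m=bot.camera_model('wrist'); im=bot.read_camera('wrist'); s=bot.sense();print(s['tool_pos'],s['ee_rot'],s['force'])
cv2.imwrite('pics/w4.png',im); pickle.dump(m,open('w4.pkl','wb'))
E
```

```text
[565.59947508 -56.70121306 211.92000477] [ 1.79999286e+02 -9.27426955e-03  9.49723968e+01] [0.27529208 0.19811012 0.50363666]
```

View pics/w4.png

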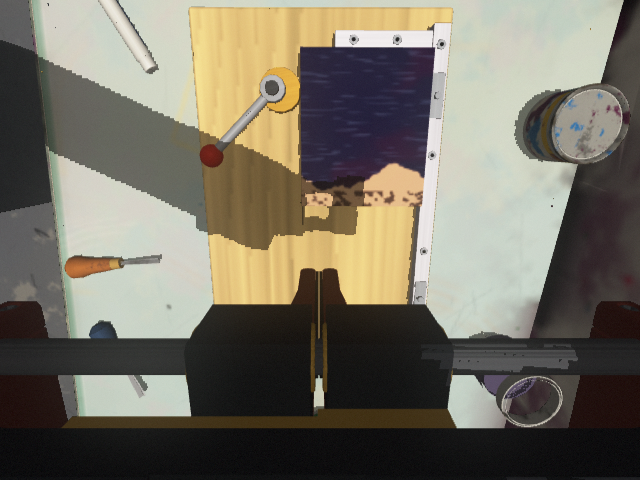

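The lever is now round: hub at (272,88), knob at (212,155), with the brass cam against the block's near edge at about x = 300. Next I'll measure the lever angle and the block's pose.

```bash
python3 - <<'E'
from fit import *
import pickle; w=pickle.load(open('w4.pkl','rb')); b=np.load('b.npy')
i=R.from_euler('z',b[2],degrees=True).as_matrix()[:2,:2]
f=lambda uv,z:((back(w,uv,z)[:,:2]-b[:2])@i).round(1)
print('block',f([[300,48],[434,48],[423,207],[303,207]],35))
h,k=f([[272,88]],41)[0],f([[212,155]],36)[0]; v=k-h
print(h,k,np.hypot(*v),np.radians(np.degrees(np.arctan2(v[1],v[0]))%360-125))
im=cv2.imread('pics/w4.png')[20:220,190:460]; cv2.imwrite('pics/c4.png',cv2.resize(im,(800,592),interpolation=cv2.INTER_CUBIC))
E
```

```text
block [[-16.7 140. ]
 [103.5 140.1]
 [105.3  -4.1]
 [-15.6  -4.2]]
[-42.2 105.8] [-102.8   46.7] 84.64732718757278 1.7327985795607257
```

View pics/c4.png

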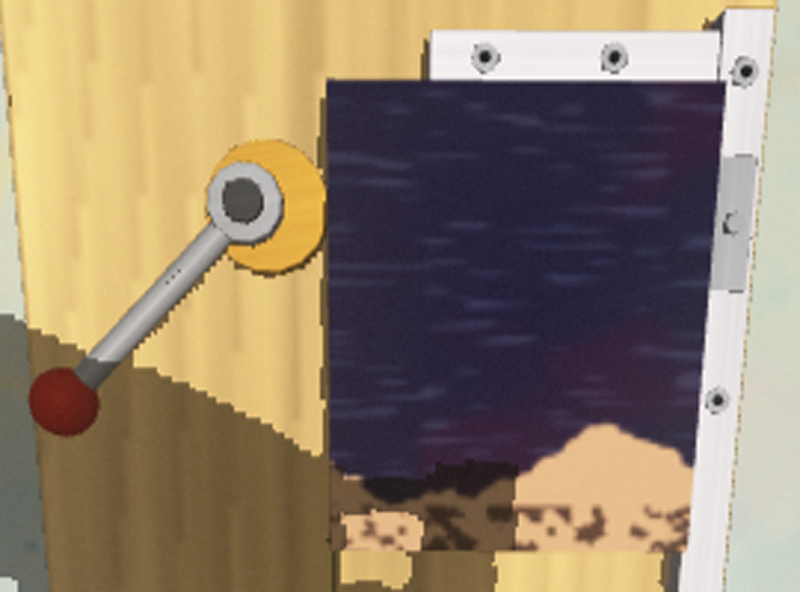

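The crop shows the cam bearing on the block and the block tight in the corner. The lever reads about 1.73 rad, which fits the stop I felt, so I'm handing in.

```bash
python3 -c "
from cell import bot
print(bot.job_done(), bot.sense()['clock'])"
```

```text
the job is handed in; nothing more can be done
the job is handed in; nothing more can be done
```

The block is clamped in the corner of the register board, and the job is handed in at about 26 s of robot time. I pushed the block flat against the fence, slid it along past the cam to the end stop, then pushed the lever round until it stopped. Nothing was picked up.

- **Fence and end stop:** in both pushes the block stopped moving at about 13 N.
- **Lever:** the last push rose to about 34 N sideways with under 1 mm of movement, so I took that as the stop. The picture gives about 1.73 rad, which is within reading error of 1.75.
- **Block position:** the last picture shows the block flush with both bars and the cam bearing on it. Its measured corners are within about 1 to 3 mm of home. The hub reads off in the same direction by about 2.4 mm in x, so I put most of that down to calibration.
- **Not checked:** I did not measure the other objects afterwards. The tool kept clear of them, and I felt no unexpected contact.

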